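# Make up the room-control kit and the pressure-check kit

### The job

Make up two job kits from the parts on the shelf, one part to a compartment: the thermostat and the sensor clip go in the tray with two compartments; the pressure gauge, the smaller of the two brass tees and one sample beaker, the top one of the nested pair, go in the tray with three. Set each part down flat on the tray floor without dropping it, the thermostat and gauge face up, the tee and clip lying as they lie now and the beaker upright; within a tray, any part may take any compartment and point either way. Leave the larger tee, the lower beaker and the paste tin standing where they are.

Things in the scene. Friction and masses are not known exactly. Their poses are not given: they have to be found in the camera images.
- room_tray: shallow plain aluminium tray, 204 long (y) x 116 (x) x 12 high, fixed, with two equal compartments in a row along y, each 96 (y) x 108 (x) inside, centred at x = 0, y = -50, +50 mm. Inner floor 4 above the shelf; walls and dividers 4 thick, tops 12 above the shelf. Origin: centre of the underside, on the shelf
- check_tray: shallow plain aluminium tray, 304 long (y) x 116 (x) x 12 high, fixed, with three equal compartments in a row along y, each 96 (y) x 108 (x) inside, centred at x = 0, y = -100, 0, +100 mm. Inner floor 4 above the shelf; walls and dividers 4 thick, tops 12 above the shelf. Origin: centre of the underside, on the shelf
- thermostat: white plastic room thermostat on its back, face up: box 84 (x) x 60 (y) x 24 mm high, grey back plate, round dial 42 across on the face (top at 29, 12 mm towards +x); 0.12 kg. Origin: centre of the underside. Easy grasp: across the 60 width, along y, fingertips 13 or more above its underside to clear the tray walls
- sensor_clip: grey plastic pipe-sensor clip on its flat base: base 40 (x) x 22 (y) x 10 mm high, two curved arms 22 wide (y) open to the top, 31 high overall, black cable stub 9 long at the -x end; 0.03 kg. Origin: centre of the underside. Easy grasp: across the 22 width, along y, over the arms (flush with the base)
- gauge: chrome pressure gauge on its back, white dial up: round case 51 mm across, bezel 55 across from 17 to 28 above the underside; brass connection (14 wide) points sideways along +x, ends 47 from the case centre, axis 11 high; 0.15 kg. Origin: centre of the case's underside. Easy grasp: across the bezel, along y, square to the connection
- tee_small: smaller of two brass push-fit pipe tees, lying flat, all sockets level: run 58 mm long along y (ends at y = -29, +29), branch along +x ends 29 from the run's axis, sockets 26 in diameter (26 high); 0.10 kg. Origin: on the shelf, under the crossing of run and branch. Easy grasp: over the two flat ends of the run, along y
- tee_large: larger brass push-fit tee, same form: run 81 mm long along y, branch along +x ends 41 from the run's axis, sockets 36 in diameter; 0.24 kg. Stays. Origin: on the shelf, under the crossing
- beaker_top: white plastic beaker, upper of a nested pair: foot 36 mm across, tapered to 52 at 34 high, then a straight collar 60 across from 34.5 to the rim at 50; spout at the rim to 40 along +x; 25 g. At the start its underside is 15.5 above the shelf; only the collar stands free, 50 to 65.5 above the shelf: lower fingers grip both. Origin: centre of the underside. Grasp: across the collar, along y
- beaker_lower: lower beaker of the nested pair, same form and size, loose on the shelf, rim 50 mm above it, spout (its +x) turned another way and seen from above; 30 g. Stays. Origin: centre of the underside
- paste_tin: round steel tin of jointing paste with a paper label band, 72 mm across, 57 high; 0.4 kg. A bystander, stays. Origin: centre of the underside
Not all that is in view belongs to the job. What is shaped like the tee_small but pink or red is not meant. Several things have the shape of the sensor_clip; the one meant has the colours described above.

How it is judged (in metres and radians):
At the end, for the whole second after the job is handed in: Each of the five parts is released and at rest in a compartment of its own in its tray, origin 2 mm or more inside the walls, underside 1 to 7.5 mm above the tray's underside, level within 0.12 rad. Larger tee, lower beaker and paste tin are within 20 mm of their starts (x of thermostat in the frame of room_tray between -0.052 and 0.052 m and z of thermostat in the frame of room_tray between 0.001 and 0.0075 m and angle between each of thermostat, sensor_clip, gauge, tee_small, beaker_top's own z axis and vertical below 0.12 rad and linear speed of each of thermostat, sensor_clip, gauge, tee_small, beaker_top below 0.02 m/s and angular speed of each of thermostat, sensor_clip, gauge, tee_small, beaker_top below 0.2 rad/s and x of sensor_clip in the frame of room_tray between -0.052 and 0.052 m and z of sensor_clip in the frame of room_tray between 0.001 and 0.0075 m and ((y of thermostat in the frame of room_tray between -0.096 and -0.004 m and y of sensor_clip in the frame of room_tray between 0.004 and 0.096 m) or (y of sensor_clip in the frame of room_tray between -0.096 and -0.004 m and y of thermostat in the frame of room_tray between 0.004 and 0.096 m)) and x of gauge in the frame of check_tray between -0.052 and 0.052 m and z of gauge in the frame of check_tray between 0.001 and 0.0075 m and x of tee_small in the frame of check_tray between -0.052 and 0.052 m and z of tee_small in the frame of check_tray between 0.001 and 0.0075 m and x of beaker_top in the frame of check_tray between -0.052 and 0.052 m and z of beaker_top in the frame of check_tray between 0.001 and 0.0075 m and ((y of gauge in the frame of check_tray between -0.146 and -0.054 m and y of tee_small in the frame of check_tray between -0.046 and 0.046 m and y of beaker_top in the frame of check_tray between 0.054 and 0.146 m) or (y of gauge in the frame of check_tray between -0.146 and -0.054 m and y of beaker_top in the frame of check_tray between -0.046 and 0.046 m and y of tee_small in the frame of check_tray between 0.054 and 0.146 m) or (y of tee_small in the frame of check_tray between -0.146 and -0.054 m and y of gauge in the frame of check_tray between -0.046 and 0.046 m and y of beaker_top in the frame of check_tray between 0.054 and 0.146 m) or (y of tee_small in the frame of check_tray between -0.146 and -0.054 m and y of beaker_top in the frame of check_tray between -0.046 and 0.046 m and y of gauge in the frame of check_tray between 0.054 and 0.146 m) or (y of beaker_top in the frame of check_tray between -0.146 and -0.054 m and y of gauge in the frame of check_tray between -0.046 and 0.046 m and y of tee_small in the frame of check_tray between 0.054 and 0.146 m) or (y of beaker_top in the frame of check_tray between -0.146 and -0.054 m and y of tee_small in the frame of check_tray between -0.046 and 0.046 m and y of gauge in the frame of check_tray between 0.054 and 0.146 m)) and distance of each of tee_large, beaker_lower, paste_tin from where it was at the start of the episode below 0.02 m); the robot touches nothing.
It fails at once if a kit part is dropped (falls freely by more than about 30 mm) ((linear speed of thermostat above 0.8 m/s and contact force between the fingers and thermostat below 0.05 N) or (linear speed of sensor_clip above 0.8 m/s and contact force between the fingers and sensor_clip below 0.05 N) or (linear speed of gauge above 0.8 m/s and contact force between the fingers and gauge below 0.05 N) or (linear speed of tee_small above 0.8 m/s and contact force between the fingers and tee_small below 0.05 N) or (linear speed of beaker_top above 0.8 m/s and contact force between the fingers and beaker_top below 0.05 N)).
It fails at once if the larger tee is moved by more than 20 mm or tipped (distance of tee_large from where it was at the start of the episode above 0.02 m or angle between tee_large's own z axis and vertical above 0.3 rad).
It fails at once if the lower beaker is moved by more than 20 mm or tipped (distance of beaker_lower from where it was at the start of the episode above 0.02 m or angle between beaker_lower's own z axis and vertical above 0.3 rad).
It fails at once if the paste tin is moved by more than 20 mm or tipped (distance of paste_tin from where it was at the start of the episode above 0.02 m or angle between paste_tin's own z axis and vertical above 0.3 rad).
It also fails if it takes over 136 s, if anything falls off the work surface, if the arm or the gripper's body presses on something with over 40 N, if the wrist force passes 120 N, or if a joint passes its speed limit or range.

### The arm

A 6-joint arm with a two-finger parallel gripper is mounted at the origin on the work surface. World frame = base frame: x ahead of the robot, y to its left, z up, the work surface at z = 0. Lengths are in m, angles in degrees, forces in N, time in s.
With the tool pointing down it reaches from about 0.325 to 0.85 m from the base axis. Payload 15.5 kg.
Tool frame: the origin (TCP) lies at the very end of the fingers, on their centre line; the grasp point (between the pads) lies arm.grip_depth behind it (arm.grip_depth is the distance from the TCP to the grasp point, in m); z points along the fingers, y is the line along which they close (so a half turn about z gives the same grasp; the last joint's range is limited). The gripper opens to 91 mm and grips with 3 to 60 N. Pads are 32 mm wide; open, the fingers measure 118 mm over their backs; the gripper's body (76 mm by 178 mm) begins 60 mm behind the grasp point.
Start: joints at [-77.951, 28.281, 77.091, -0, 74.628, -5.472], TCP at [0.188, -0.596, 0.214] pointing down, gripper open.
Joint ranges: [-166.48, 166.48], [-47.26, 123.95], [12.59, 153.08], [-70.14, 250.14], [6.76, 159.57], [-176.63, 176.63]. Speed limits (degrees/s): [108.29, 108.29, 147.25, 172.46, 172.46, 172.46].

### API

Orientations are given as a 3x3 rotation matrix whose columns are the frame's x, y, z axes.
In Python, from rig import arm gives the robot as it stands. Calls block until the motion is done:
- arm.move_to(position, orientation): joint-space move of the TCP to a pose.
- arm.move_l(position, orientation=None, feed=0.15): straight line of the TCP; orientation=None keeps the orientation; feed is the mean speed in m/s.
- arm.move_joints(angles): joint-space move.
- arm.grip(opening): finger opening in m; the grip force is fixed at half the most; returns when the fingers have stopped.
- arm.sleep(seconds).
- arm.solve_ik(position, orientation): joint angles nearest the present ones, or None.
- arm.snapshot(name): name is "scene" or "top" or "wrist"; returns the picture (480x640x3 uint8, red, green, blue); there is no depth.
- arm.get_calibration(name): a dict with "intrinsics" (3x3 intrinsics, pixels), "cam_to_world" (4x4, takes a point from camera to world coordinates). Camera axes: x right, y down, z forward; pixel columns grow to the right and rows downward; lengths in m; the calibration is good to about 2 mm. A picture is of the moment at which its call begins: read the wrist's pose just before it. get_calibration takes no time and is no camera call; for the wrist camera it gives the pose at the moment of the call.
A pose or a line that the arm cannot do raises arm.Unreachable and nothing moves.
- arm.sign_off(): hands the job in; it is judged then, once.
Readings, each from a call of its own:
- arm.current_t(): time.
- arm.current_joint_positions(): joint angles.
- arm.current_dq(): joint speeds.
- arm.current_tau(): joint torques, N m.
- arm.current_ee_pos(): TCP position.
- arm.current_tool_rot(): TCP orientation.
- arm.current_force(): force on the tool from outside, world axes, zero at the start.
- arm.current_torque(): the same for the moment, N m.
- arm.current_width(): finger opening in m.
- arm.current_grasp_force(): force on a finger pad.
Only numpy, scipy, OpenCV 4.12 (cv2) and the standard library are available. Lean on these libraries where they do the work, as an engineer would, in place of code of your own. Each camera call takes 0.05 s, during which the arm holds its last target. There are 200 camera calls.

## Working session

There is one attempt and no reset: what is moved stays moved. The work goes in short steps, each a Python script; the robot and the scene stay as the last script left them, time stands still between calls to the robot, and variables do not carry over. Pictures are saved under pics/ and viewed, at most 14 in all, crops included, and the job is handed in when it is done.

```bash
ls; mkdir -p pics; python3 - <<'E'
from rig import arm
import cv2,numpy as np
np.set_printoptions(suppress=True,precision=4)
for n in("scene","top","wrist"):
    c=arm.get_calibration(n);print(n,c)
    cv2.imwrite(f"pics/{n}0.png",arm.snapshot(n)[:,:,::-1])
print(arm.grip_depth,arm.current_t(),arm.current_tool_rot())
E
```

```text
pics
scene {'intrinsics': array([[540.9592,   0.    , 324.272 ],
       [  0.    , 540.9592, 233.343 ],
       [  0.    ,   0.    ,   1.    ]]), 'cam_to_world': array([[-0.3027,  0.5333, -0.7899,  1.5363],
       [ 0.9529,  0.1851, -0.2402,  0.3431],
       [ 0.0181, -0.8254, -0.5642,  0.7142],
       [ 0.    ,  0.    ,  0.    ,  1.    ]])}
top {'intrinsics': array([[521.0823,   0.    , 317.0023],
       [  0.    , 521.0823, 240.3571],
       [  0.    ,   0.    ,   1.    ]]), 'cam_to_world': array([[-0.0226, -0.9972,  0.0712,  0.5269],
       [-0.9993,  0.0246,  0.0264,  0.0396],
       [-0.0281, -0.0706, -0.9971,  1.0836],
       [ 0.    ,  0.    ,  0.    ,  1.    ]])}
wrist {'intrinsics': array([[395.8787,   0.    , 319.3101],
       [  0.    , 395.8787, 248.2735],
       [  0.    ,   0.    ,   1.    ]]), 'cam_to_world': array([[ 0.3003, -0.9261, -0.2283,  0.2527],
       [-0.9539, -0.2917, -0.0713, -0.5771],
       [-0.0005,  0.2392, -0.971 ,  0.3844],
       [ 0.    ,  0.    ,  0.    ,  1.    ]])}
0.0188 0.15 [[ 0.9536  0.3011 -0.0002]
 [ 0.3011 -0.9536  0.0009]
 [ 0.0001 -0.0009 -1.    ]]
```

View pics/top0.png

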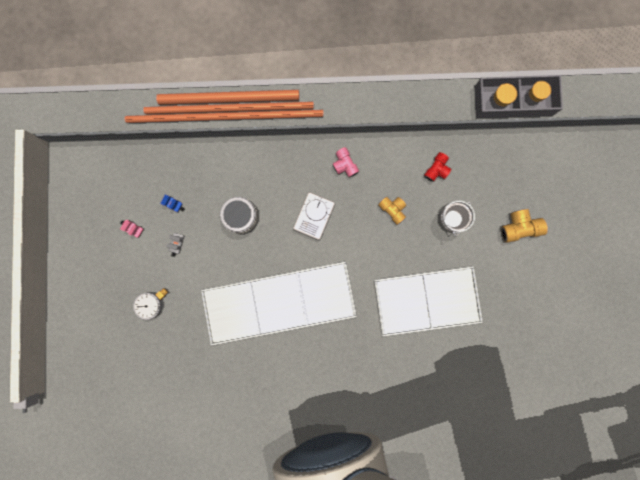

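View pics/scene0.png

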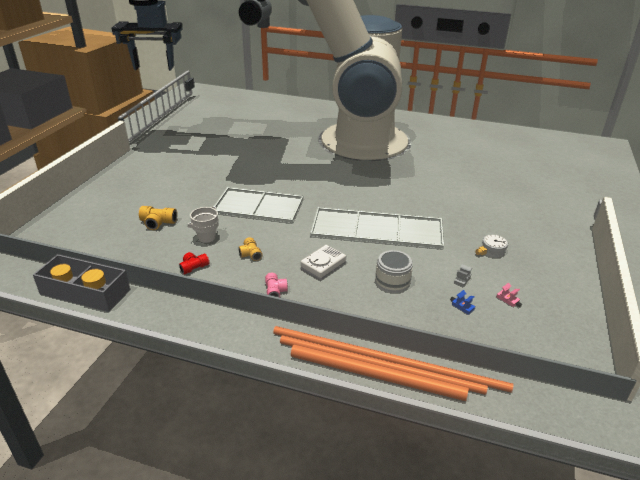

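Top view candidates:
- **Tee shapes:** brass small (393,209), brass large (525,227), pink (345,162), red (438,166).
- **Clip shapes:** grey (176,244), blue (172,204), pink (132,229).
- **Gauge, thermostat and beakers:** gauge (147,306), thermostat (314,215), nested beakers (457,218).
- **Tin and trays:** tin (239,215), check_tray (279,303), room_tray (428,301).

I choose the small brass tee and the grey clip. Next I take wrist views along a row.

```bash
cat > h.py <<'E'
import cv2,numpy as np,pickle
np.set_printoptions(suppress=True,precision=4)
def ray(cal,uv):
    d=np.linalg.inv(cal["intrinsics"])@np.array([uv[0],uv[1],1.]);T=cal["cam_to_world"]
    return T[:3,3],T[:3,:3]@d
def plane(cal,uv,z):
    o,d=ray(cal,uv);return o+d*(z-o[2])/d[2]
def tri(obs):   # least-squares meeting point of rays; obs = [(cal,uv),...]
    A=np.zeros((3,3));b=np.zeros(3);L=[]
    for c,uv in obs:
        o,d=ray(c,uv);d=d/np.linalg.norm(d);P=np.eye(3)-np.outer(d,d);A+=P;b+=P@o;L.append((P,o))
    p=np.linalg.solve(A,b);return p,max(np.linalg.norm(P@(p-o)) for P,o in L)
def pix(cal,p):
    T=cal["cam_to_world"];q=cal["intrinsics"]@(T[:3,:3].T@(np.asarray(p)-T[:3,3]));return q[:2]/q[2]
def R(yaw):   # tool down, closing line (y) turned; yaw = direction of tool x in degrees
    c,s=np.cos(np.radians(yaw)),np.sin(np.radians(yaw));return np.array([[c,s,0],[s,-c,0],[0,0,-1.]])
E
python3 - <<'E'
from rig import arm
from h import *
c=arm.get_calibration("top")
for n,u,z in [("tee",(393,209),.013),("clip",(176,244),.015),("gauge",(147,306),.02),("therm",(314,215),.024),("beak",(457,218),.05),("tin",(239,215),.057),("check",(279,303),.01),("room",(428,301),.01)]:
    print(n,plane(c,u,z))
V=[]
for i,y in enumerate((-.28,-.1,.12,.32)):
    arm.move_to([.50,y,.22],R(0)); arm.sleep(.2)
    cal=arm.get_calibration("wrist");im=arm.snapshot("wrist");V.append((cal,im));cv2.imwrite(f"pics/w{i}.png",im[:,:,::-1])
pickle.dump(V,open("V.pkl","wb"))
top=np.hstack([V[0][1],V[1][1]]);bot=np.hstack([V[2][1],V[3][1]])
cv2.imwrite("pics/mosaic.png",cv2.resize(np.vstack([top,bot]),(800,600),interpolation=cv2.INTER_AREA)[:,:,::-1])
print(arm.current_t(),arm.current_joint_positions())
E
```

```text
tee [ 0.6643 -0.0902  0.013 ]
clip [0.6029 0.3602 0.015 ]
gauge [0.4767 0.419  0.02  ]
therm [0.6548 0.0726 0.024 ]
beak [ 0.6383 -0.2113  0.05  ]
tin [0.6547 0.221  0.057 ]
check [0.4766 0.149  0.01  ]
room [ 0.4742 -0.1553  0.01  ]
5.2333 [ 26.7574  25.3798  81.2542  -0.0053  73.3613 116.8413]
```

View pics/mosaic.png

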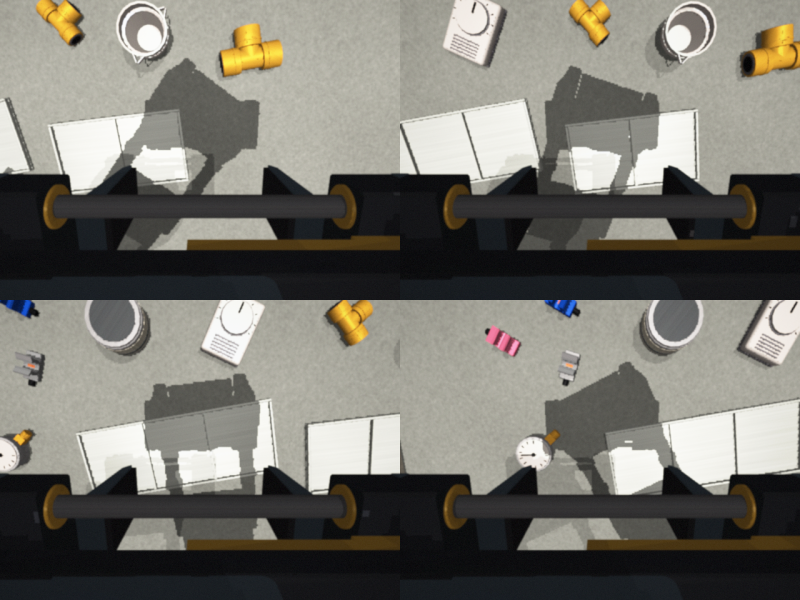

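The wrist fingers hide the lower half of the image, so I take a second row further back. It covers everything clear of the fingers and gives me the close crops.

```bash
python3 - <<'E'
from rig import arm
from h import *
V=pickle.load(open("V.pkl","rb"))
for i,(x,y) in enumerate(((.38,.36),(.41,.22),(.41,.06),(.41,-.10),(.40,-.25))):
    arm.move_to([x,y,.24],R(0)); arm.sleep(.25)
    cal=arm.get_calibration("wrist");im=arm.snapshot("wrist");V.append((cal,im))
V.append((arm.get_calibration("top"),cv2.imread("pics/top0.png")[:,:,::-1]));V.append((arm.get_calibration("scene"),cv2.imread("pics/scene0.png")[:,:,::-1]))
pickle.dump(V,open("V.pkl","wb"))
P=dict(tee=(.6643,-.0902,.013),clip=(.603,.360,.015),gauge=(.4767,.419,.02),therm=(.6548,.0726,.024),beak=(.6383,-.2113,.06))
rows=[]
for n,p in P.items():
    s=[]
    for i in range(9):
        u=pix(V[i][0],p)
        if 40<u[0]<600 and 20<u[1]<262: s.append((i,u.round().astype(int).tolist()))
    print(n,s)
    t=[cv2.resize(cv2.getRectSubPix(V[i][1],(110,110),(float(u[0]),float(u[1]))),(200,200)) for i,u in s[-4:]]
    t+= [np.zeros((200,200,3),np.uint8)]*(4-len(t)); rows.append(np.hstack(t))
cv2.imwrite("pics/crops.png",np.vstack(rows[:3])[:,:,::-1]);cv2.imwrite("pics/crops2.png",np.vstack(rows[3:])[:,:,::-1])
print(arm.current_t())
E
```

```text
tee [(0, [98, 36]), (1, [305, 36]), (2, [557, 36])]
clip [(2, [49, 112]), (3, [272, 111])]
gauge [(3, [214, 249]), (4, [254, 120]), (5, [111, 152])]
therm [(1, [112, 46]), (2, [371, 45])]
beak [(0, [227, 56]), (1, [460, 56])]
9.95
```

View pics/crops.png

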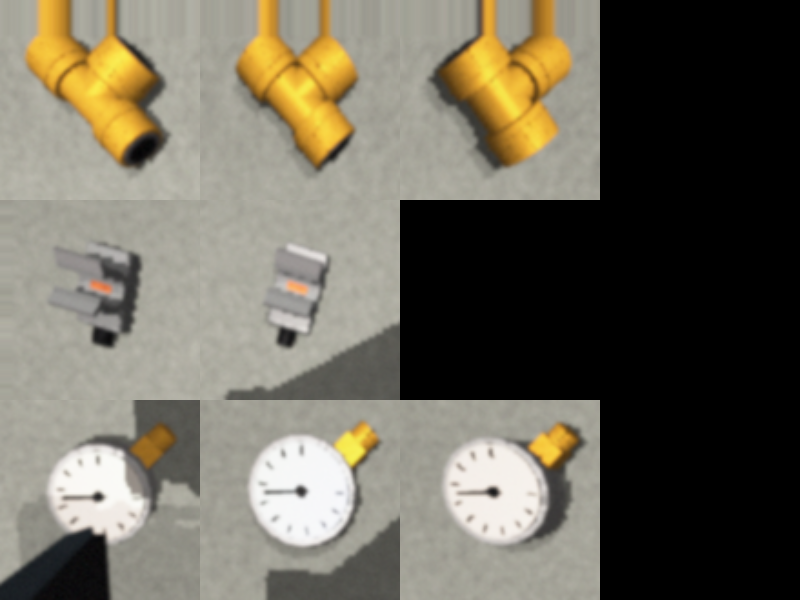

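View pics/crops2.png

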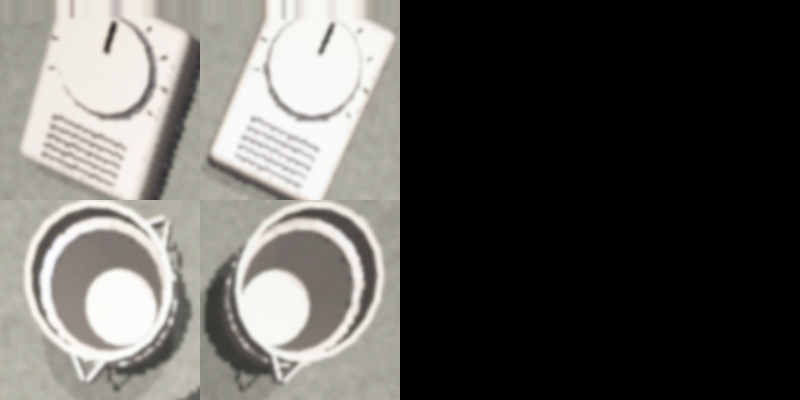

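The crops confirm the choices:
- **Tee:** brass, run diagonal, branch to the upper right.
- **Clip:** grey with an orange label and a black stub at the bottom.
- **Gauge:** dial up, brass connection to the upper right.
- **Beakers:** the top spout points toward -x (crop 87,375). The lower spout points toward +x/-y (crop 163,225).

I take a few centred views and measure.

```bash
cat > meas.py <<'E'
from h import *
def hsv(im): return cv2.cvtColor(np.ascontiguousarray(im),cv2.COLOR_RGB2HSV)
def brass(im): h=hsv(im);return cv2.inRange(h,(12,140,60),(35,255,255))
def white(im,v=190): h=hsv(im);return cv2.inRange(h,(0,0,v),(180,45,255))
def black(im): h=hsv(im);return cv2.inRange(h,(0,0,0),(180,255,45))
def orange(im): h=hsv(im);return cv2.inRange(h,(3,100,140),(19,255,255))
def blob(m,near,rad=80,minA=15,fill=True):
    """contour of the largest blob with its centre within rad px of near"""
    cs,_=cv2.findContours(m,cv2.RETR_EXTERNAL,cv2.CHAIN_APPROX_NONE);b=None
    for c in cs:
        if cv2.contourArea(c)<minA: continue
        x,y,w,h=cv2.boundingRect(c)
        if np.hypot(x+w/2-near[0],y+h/2-near[1])<rad and (b is None or cv2.contourArea(c)>cv2.contourArea(b)): b=c
    return None if b is None else b[:,0,:].astype(float)
def cen(c): 
    M=cv2.moments(c.astype(np.float32));return np.array([M["m10"]/M["m00"],M["m01"]/M["m00"]])
def onplane(cal,c,z): return np.array([plane(cal,p,z)[:2] for p in c])
def rect(pts):
    (cx,cy),(w,h),a=cv2.minAreaRect((pts*1000).astype(np.float32))
    if w<h: w,h,a=h,w,a+90
    return np.array([cx,cy])/1000,w,h,(a+90)%180-90   # long-axis direction, deg
E
python3 - <<'E'
from rig import arm
from meas import *
V=pickle.load(open("V.pkl","rb"))[:11]
for (x,y) in ((.55,-.27),(.56,-.16),(.56,-.03),(.56,.12),(.50,.29),(.50,.43)):
    arm.move_to([x,y,.24],R(0)); arm.sleep(.25)
    cal=arm.get_calibration("wrist");V.append((cal,arm.snapshot("wrist")))
pickle.dump(V,open("V.pkl","wb")); print("t",arm.current_t())
P=dict(tee=(.6643,-.0902,.013),clip=(.603,.360,.015),gauge=(.4767,.419,.02),therm=(.6548,.0726,.024),beak=(.6383,-.2113,.06))
W=[i for i in range(len(V)) if i not in(9,10)]
for n,p in P.items():
    obs=[];obs2=[]
    for i in W:
        cal,im=V[i];u=pix(cal,p)
        if not(50<u[0]<590 and 55<u[1]<235): continue
        if n=="tee":
            b=blob(brass(im),u,40)
            if b is not None: obs.append((cal,cen(b)));print(n,i,*rect(onplane(cal,b,.013)),onplane(cal,[cen(b)],.013))
        if n=="gauge":
            b=blob(white(im),u,25,800);k=blob(brass(im),u,60)
            if b is None or k is None: print(n,i,"none");continue
            e=cv2.fitEllipse(cv2.convexHull(b.astype(np.float32)));obs.append((cal,e[0]));obs2.append((cal,cen(k)));g=plane(cal,e[0],.028);q=plane(cal,cen(k),.011)
            print(n,i,g,e[1],np.degrees(np.arctan2(*(q-g)[[1,0]])))
        if n=="therm":
            b=blob(white(im,200),u,30,2000)
            if b is not None: obs.append((cal,cv2.minAreaRect(b.astype(np.float32))[0]));print(n,i,*rect(onplane(cal,b,.024)))
        if n=="clip":
            b=blob(orange(im),u,30);m=blob(black(im),u,45)
            if b is None or m is None: print(n,i,"none",b is None,m is None);continue
            obs.append((cal,cen(b)));obs2.append((cal,cen(m)));g=plane(cal,cen(b),.01);q=plane(cal,cen(m),.005);print(n,i,g,q,np.degrees(np.arctan2(*(g-q)[[1,0]])))
        if n=="beak":
            b=blob(white(im,175),u,40,400)
            if b is not None:
                hl=cv2.convexHull(b.astype(np.float32));e=cv2.fitEllipse(hl);
                g=onplane(cal,b,.0655);c=np.array(e[0])
                print(n,i,plane(cal,e[0],.0655),e[1]);obs.append((cal,e[0]))
    for o in(obs,obs2):
        if len(o)>1:
            T,e=tri(o);print("   TRI",n,T,"err",e,len(o))
    if n=="beak" or n=="therm":pass
# trays
for n,p in(("check",(.4766,.149,.01)),("room",(.4742,-.1553,.01))):
    for i in(9,10):
        cal,im=V[i];m=cv2.morphologyEx(white(im,185 if i==9 else 150),cv2.MORPH_CLOSE,np.ones((5,5)))
        b=blob(m,pix(cal,p),30,500)
        if b is None:print(n,i,"none");continue
        print(n,i,*rect(onplane(cal,b,.012)))
t=[]
for i,n in((12,"beak"),(14,"therm"),(13,"tee"),(15,"clip")):
    cal,im=V[i];t.append(cv2.resize(im,(400,300),interpolation=cv2.INTER_AREA))
cv2.imwrite("pics/mos2.png",np.vstack([np.hstack(t[:2]),np.hstack(t[2:])])[:,:,::-1])
E
```

```text
t 15.525
tee 11 [ 0.6714 -0.0928] 62.9537239074707 41.87154006958008 41.95094680786133 [[ 0.6697 -0.0902]]
tee 12 [ 0.6711 -0.0938] 60.21166229248047 41.721683502197266 42.429935455322266 [[ 0.669  -0.0915]]
tee 13 [ 0.6703 -0.0957] 59.15096664428711 44.227420806884766 42.36577606201172 [[ 0.6683 -0.0927]]
tee 14 [ 0.6699 -0.0977] 62.24268341064453 48.751365661621094 42.77402877807617 [[ 0.6676 -0.0944]]
   TRI tee [ 0.6682 -0.0922  0.0172] err 0.001019253199151792 4
clip 3 [0.6093 0.3614 0.01  ] [0.5859 0.3679 0.005 ] -15.437693443271005
clip 14 [0.6087 0.3618 0.01  ] [0.5851 0.3684 0.005 ] -15.575542944783896
clip 15 [0.6093 0.3616 0.01  ] [0.5857 0.3678 0.005 ] -14.67211899052878
clip 16 [0.6089 0.361  0.01  ] [0.5855 0.3683 0.005 ] -17.275742164209333
   TRI clip [0.609  0.3613 0.0112] err 0.00025812234402871096 4
   TRI clip [0.5856 0.368  0.0054] err 0.0004041849927532002 4
gauge 4 [0.4807 0.4171 0.028 ] (57.4362907409668, 61.18504333496094) -48.27377146083769
gauge 5 [0.4808 0.4169 0.028 ] (53.61236572265625, 60.44740295410156) -47.93321096807435
   TRI gauge [0.4808 0.4172 0.
[... 176 characters left out ...]
5
therm 13 [0.6571 0.0718] 82.02910614013672 58.257179260253906 -24.11882781982422
therm 14 [0.6653 0.0683] 64.1644287109375 58.53950119018555 -24.250267028808594
   TRI therm [0.6606 0.0692 0.0295] err 0.005158927802922428 3
beak 1 [ 0.6348 -0.2139  0.0655] (82.57341766357422, 125.02348327636719)
beak 11 [ 0.6412 -0.2187  0.0655] (35.08627700805664, 37.438289642333984)
beak 12 [ 0.6427 -0.2069  0.0655] (34.57624435424805, 36.523521423339844)
   TRI beak [ 0.6412 -0.2148  0.0496] err 0.006214723415673375 3
check 9 [0.4766 0.151 ] 304.0839538574219 115.00113677978516 -80.17057609558105
check 10 none
room 9 [ 0.4745 -0.1548] 203.76663208007812 114.98789978027344 -83.42134141921997
room 10 none
```

View pics/mos2.png

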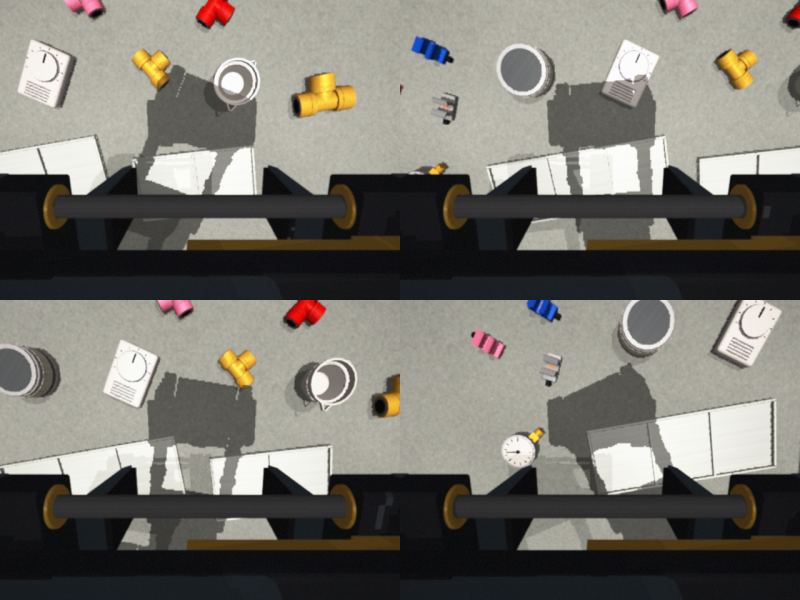

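Mosaic, per wrist view: tee (150,68) and beaker pair (236,80) top left, thermostat (629,72) top right. In the bottom right view, the clip is at (551,369), the gauge at (518,450) and check_tray around (685,445).

The tee, clip, gauge, thermostat and trays agree across views. Next I measure the beaker axis and rim and the tray rim height, then pick the thermostat.

```bash
cat > ops.py <<'E'
from rig import arm
from h import *
TR=dict(room=((.4745,-.1548),6.58),check=((.4766,.151),9.83))
def slot(tr,x,y):
    c,a=TR[tr];a=np.radians(a);return np.array([c[0]+x*np.cos(a)-y*np.sin(a),c[1]+x*np.sin(a)+y*np.cos(a)])
def pick(xy,yaw,z,pre,zc=.13):
    arm.grip(pre);arm.move_to([*xy,zc],R(yaw));arm.move_l([*xy,z+.004],feed=.12);arm.move_l([*xy,z],feed=.03);arm.sleep(.1)
    arm.grip(0.0);arm.sleep(.2);print("width",arm.current_width(),"gf",arm.current_grasp_force())
    arm.move_l([*xy,z+.03],feed=.06);arm.move_l([*xy,max(zc,z+.05)],feed=.15)
    print("up: width",arm.current_width(),"gf",arm.current_grasp_force(),"F",arm.current_force())
def place(xy,yaw,z,rel,zc=.14):
    """z: TCP at the height where the part should be just above the floor"""
    arm.move_to([*xy,zc],R(yaw));arm.sleep(.2);f0=arm.current_force()[2]
    arm.move_l([*xy,z+.01],feed=.12);arm.move_l([*xy,z],feed=.02);arm.sleep(.2);print("dF",arm.current_force()[2]-f0,"width",arm.current_width())
    arm.grip(rel);arm.sleep(.2);arm.move_l([*xy,z+.04],feed=.06);arm.move_l([*xy,zc],feed=.2);print("t",arm.current_t())
E
python3 - <<'E'
from ops import *
from meas import *
V=pickle.load(open("V.pkl","rb"))
# beaker floor disc and rim
fl=[];rm=[]
for i in(0,1,11,12,13):
    cal,im=V[i];u=pix(cal,(.638,-.211,.055));g=cv2.cvtColor(np.ascontiguousarray(im),cv2.COLOR_RGB2GRAY)
    for th in(130,145,160,175,190):
        cs,_=cv2.findContours((g>th).astype(np.uint8),cv2.RETR_LIST,cv2.CHAIN_APPROX_NONE)
        for c in cs:
            if len(c)<60: continue
            e=cv2.fitEllipse(c)
            if np.hypot(e[0][0]-u[0],e[0][1]-u[1])>35:continue
            r=np.abs(cv2.pointPolygonTest(cv2.ellipse2Poly(tuple(map(int,e[0])),tuple(int(s/2) for s in e[1]),int(e[2]),0,360,5).reshape(-1,1,2),tuple(map(float,c[0,0])),True))
            if 30<e[1][0]<45 and e[1][1]<46: fl.append((i,th,e[0],e[1]))
            if 60<e[1][0]<90 and e[1][1]<90: rm.append((i,th,e[0],e[1]))
for i,th,c,s in rm: print("rim",i,th,np.round(s,1),plane(V[i][0],c,.0655))
one={i:(V[i][0],c) for i,th,c,s in fl if i!=1};print("floor",sorted(one),tri(list(one.values())))
# tray corners
for n,L in(("room",.204),("check",.304)):
    for sx in(1,-1):
        for sy in(1,-1):
            p=slot(n,sx*.058,sy*L/2);o=[]
            for i in(0,1,2,3,4,5,6,7,8,9,12,13,14,15):
                cal,im=V[i];u=pix(cal,(*p,.012))
                if not(20<u[0]<620 and 20<u[1]<255) : continue
                g=cv2.cvtColor(np.ascontiguousarray(im),cv2.COLOR_RGB2GRAY)
                q=cv2.cornerSubPix(g,np.float32([[u]]),(5,5),(-1,-1),(3,50,.01))[0,0]
                o.append((cal,q))
            if len(o)>2: print(n,sx,sy,p,len(o),*tri(o))
pick((.657,.0715),-24.1,.0145,.088)
place(slot("room",0,.05),6.58,.0145+.0048,.072)
cv2.imwrite("pics/top1.png",arm.snapshot("top")[:,:,::-1])
E
```

```text
rim 0 145 [74.1 86.4] [ 0.6417 -0.215   0.0655]
rim 0 160 [74.1 86.2] [ 0.6418 -0.215   0.0655]
rim 0 175 [73.5 85.1] [ 0.6421 -0.2146  0.0655]
rim 0 190 [73.8 86.4] [ 0.6419 -0.2148  0.0655]
rim 1 160 [73.5 88.4] [ 0.6419 -0.209   0.0655]
rim 1 175 [73.6 88.4] [ 0.6419 -0.2092  0.0655]
rim 1 190 [73.3 87.3] [ 0.6422 -0.2096  0.0655]
rim 11 145 [68.2 71.1] [ 0.6442 -0.215   0.0655]
rim 11 160 [68.2 72. ] [ 0.6437 -0.215   0.0655]
rim 11 175 [66.4 70.8] [ 0.6437 -0.214   0.0655]
rim 11 190 [68.2 75.2] [ 0.6426 -0.2155  0.0655]
rim 12 145 [61.8 64.7] [ 0.6454 -0.2133  0.0655]
rim 12 190 [66.6 70.6] [ 0.6452 -0.2126  0.0655]
rim 13 130 [69.6 85.4] [ 0.6435 -0.2035  0.0655]
rim 13 145 [68.2 83.6] [ 0.6433 -0.2047  0.0655]
rim 13 160 [69.1 85.3] [ 0.6433 -0.2039  0.0655]
rim 13 175 [67.7 79.7] [ 0.6437 -0.2064  0.0655]
rim 13 190 [66.4 77.9] [ 0.6438 -0.2076  0.0655]
rim 13 190 [68.6 83.9] [ 0.6431 -0.2128  0.0655]
floor [11, 12] (array([ 0.6445, -0.2122,  0.0241]), np.float64(0.0005089169156797607))
room 1 1 [ 0.5204 -0.0468] 7 [ 0.5217 -0.0484  0.0129] 0.00211707325848271
room 1 -1 [ 0.5438 -0.2495] 6 [ 0.5439 -0.25    0.0063] 0.0023613136542776428
room -1 1 [ 0.4052 -0.0601] 4 [ 0.4065 -0.0604  0.0131] 0.0032927280573653117
check 1 1 [0.5078 0.3107] 6 [0.5092 0.3088 0.0106] 0.002724693027599953
check 1 -1 [0.5597 0.0111] 10 [0.5602 0.0109 0.0075] 0.0015153653189436543
check -1 1 [0.3935 0.2909] 3 [0.3961 0.2881 0.014 ] 0.0027101761194957457
check -1 -1 [ 0.4454 -0.0087] 4 [ 0.449  -0.0082  0.0072] 0.0015071218805645414
width 0.05972393468006619 gf 30.00007599592209
up: width 0.059596395752193096 gf 29.999683499336243 F [-0.352  -0.3982 -2.4457]
dF 0.8809741471717254 width 0.05955903693974076
t 26.0
```

The thermostat was gripped at 59.7 mm and set down. The tray corners agree with the model and their rims lie 6–14 mm up. Next are the clip and the gauge.

```bash
python3 - <<'E'
from ops import *
pick((.609,.3613),-15.7,.006,.050)
place(slot("room",0,-.05),6.58,.006+.0048,.036)
pick((.4808,.4172),132,.0145,.086)
for y in(189.83,9.83):
    p=slot("check",-.008 if y>90 else .008,.10)
    if arm.solve_ik([*p,.14],R(y)) is not None: place(p,y,.0145+.0048,.068);break
arm.move_to([.40,-.02,.30],R(0));arm.sleep(.2)
a=arm.snapshot("wrist");b=cv2.resize(arm.snapshot("top")[120:360,80:560],(640,320))
cv2.imwrite("pics/chk1.png",np.vstack([a[:270],b])[:,:,::-1])
E
```

```text
width 0.02169958458884191 gf 30.000134174406412
up: width 0.021177260973318346 gf 29.99997230075678 F [-0.9884 -0.5411 -0.4887]
dF -0.23645356028258102 width 0.021457275905456298
t 38.3833
width 0.05402238629511308 gf 30.000035762786865
up: width 0.05399599524529311 gf 29.99958872795105 F [-0.2605  0.321  -2.6812]
dF 0.3591691607814458 width 0.05418237567768879
t 50.4167
```

View pics/chk1.png

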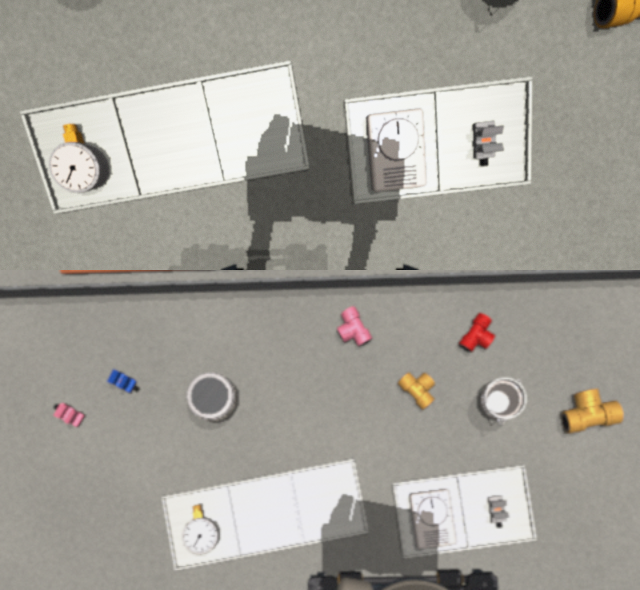

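The thermostat (398,150), clip (487,140) and gauge (75,165) are seated in their compartments. Now the tee and the beaker.

```bash
python3 - <<'E'
from ops import *
pick((.6653,-.0886),-47.6,.0105,.084)
place(slot("check",-.006,0),9.83,.0105+.0048,.067)
pick((.644,-.213),-10,.0535,.089,zc=.2)
cv2.imwrite("pics/lift.png",np.hstack([arm.snapshot("scene")[100:400,100:500],cv2.resize(arm.snapshot("top"),(400,300))])[:,:,::-1])
E
```

```text
width 0.05763499829472499 gf 30.000041127204895
up: width 0.05768982996463197 gf 29.999688863754272 F [ 0.8357  0.2057 -1.6242]
dF 0.7643140883754236 width 0.057724148195343855
t 63.725
width 0.05971420578639911 gf 29.999270089901984
up: width 0.05934480059423665 gf 29.999182128813118 F [ 0.5436  0.231  -0.1192]
```

View pics/lift.png

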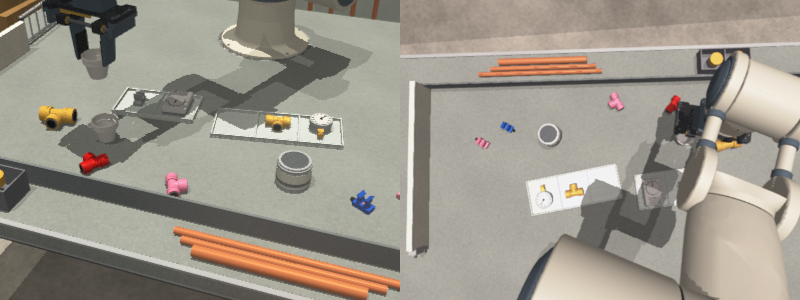

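Only the top beaker (95,65) came up. The lower one still stands at (105,128). Placing the beaker now.

```bash
python3 - <<'E'
from ops import *
place(slot("check",0,-.10),9.83,.0535-.0155+.0048,.072,zc=.2)
arm.move_to([.40,0.02,.32],R(0));arm.sleep(.3)
a=arm.snapshot("wrist");b=cv2.resize(arm.snapshot("scene")[120:400,60:620],(640,320))
cv2.imwrite("pics/chk2.png",np.vstack([a[:270],b])[:,:,::-1])
E
```

```text
dF -0.0034116668536185862 width 0.05952843643292149
t 75.675
```

View pics/chk2.png

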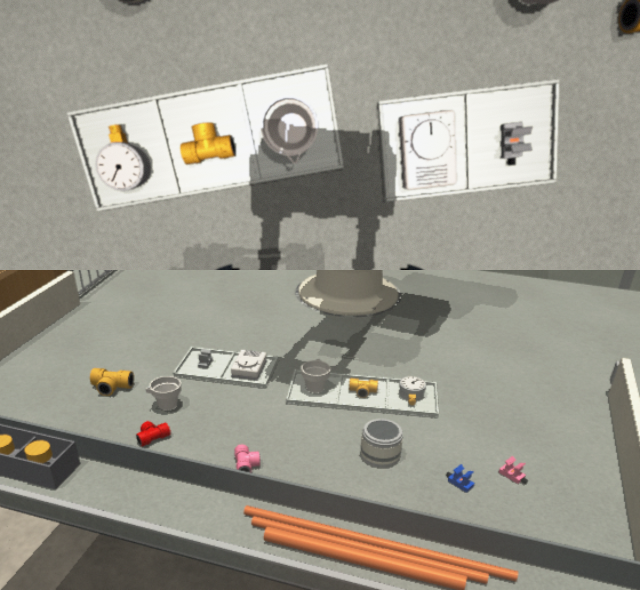

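All five parts sit in their own compartments: gauge (121,165), tee (207,146), beaker (288,125), thermostat (429,150), clip (514,140). The lower beaker, tin and large tee are unmoved.

```bash
python3 -c "
from rig import arm
print(arm.sign_off(),arm.current_t())"
```

```text
the job is handed in; nothing more can be done
the job is handed in; nothing more can be done
```

Both kits are made up and the job was handed in at about 77 s of the 136 s allowed; the last pictures show all five parts flat in their own compartments and the larger tee, lower beaker and tin where they were, but the sign-off returned no verdict.

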